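Load the orbital shaker

ROBOT

A 6-joint arm with a two-finger parallel gripper is mounted at the origin on the work surface. World frame = base frame: x ahead of the robot, y to its left, z up, the work surface at z = 0. Lengths are in m, angles in rad, forces in N, time in s.
With the tool pointing down it reaches from about 0.325 to 0.775 m from the base axis. Payload 5.5 kg.
Tool frame: the origin (TCP) lies between the finger pads; the fingertips stand 8 mm ahead of it and the grasp point (between the pads) lies 11 mm behind it (tcp_to_tips is the distance from the TCP to the fingertips, in m); z points along the fingers, y is the line along which they close (so a half turn about z gives the same grasp; the last joint's range is limited). The gripper opens to 88 mm and grips with 3 to 60 N. Pads are 20 mm wide; open, the fingers measure 115 mm over their backs; the gripper's body (75 mm by 178 mm) begins 61 mm behind the grasp point.
Start: joints at [1.129, 0.091, 1.231, -0, 1.82, -0.057], TCP at [0.225, 0.556, 0.231] pointing down, gripper open.
Joint ranges: [-2.87, 2.87], [-0.86, 2.18], [0.17, 2.46], [-1.51, 4.65], [0.06, 2.69], [-2.65, 2.65]. Speed limits (rad/s): [2.57, 2.57, 3.01, 3.14, 3.14, 3.14].

INTERFACE

Orientations are given as a unit quaternion [w, x, y, z].
In Python, from bench import * gives the robot as it stands. Calls block until the motion is done:
- move_to(position, orientation): joint-space move of the TCP to a pose.
- move_l(position, speed=0.15, orientation=None): straight line of the TCP; orientation=None keeps the orientation; speed is the mean speed in m/s.
- movej(angles): joint-space move.
- gripper_open() and close(): open the fingers fully, or close them until they stop; the grip force is fixed at half the most.
- hold(seconds).
- inverse_kinematics(position, orientation): joint angles nearest the present ones, or None.
- state(): the state.
- get_image(name): name is "scene" or "top"; returns a dict with "frame" (400x640x3 uint8, blue, green, red), "depth" (400x640 float32, m along the optical axis (not along the pixel's ray), 0 where there is no reading), "camera_matrix" (3x3 intrinsics, pixels), "k1" (the pictures are not rectified: a ray, as slopes to the right and down, at radius r is drawn at 1 + k1 r^2 times it, then the intrinsics apply), "view" (4x4, takes a point from world to camera coordinates). Camera axes: x right, y up, looking along -z (the intrinsics and any distortion apply to the point x, -y, -z); pixel columns grow to the right and rows downward; lengths in m; the calibration is good to about 2 mm. A picture is of the moment at which its call begins.
A pose or a line that the arm cannot do raises IKError and nothing moves.
- job_done(): hands the job in; it is judged then, once.
The state is a dict: "time": time; "joint_pos": joint angles; "dq": joint speeds; "joint_torque": joint torques, N m; "ee_pos": TCP position; "ee_rot": TCP orientation; "ft_force": force on the tool from outside, world axes, zero at the start; "moment": the same for the moment, N m; "finger_gap": finger opening in m; "finger_force": force on a finger pad.
Only numpy, scipy, OpenCV 4.12 (cv2) and the standard library are available. Lean on these libraries where they do the work, as an engineer would, in place of code of your own. Each camera call takes 0.05 s, during which the arm holds its last target. There are 200 camera calls.

TASK

Load the shaker: by trying them, find for each of the two large holders on the platform the one reducing cup from the steel tray that goes fully home in it, its flange down on the holder's rim, and leave the cup that fits neither standing in the tray. Stand each vial in one of the fitted cups, one to a cup, and every bottle upright on the floor of a platform nest of its own shape. When all of that is in place, press the start button all the way down and let it go, leaving the other things on the bench where they are.

Things in the scene. Friction and masses are not known exactly. Their poses are not given: they have to be found in the camera images.
- shaker: Orbital shaker on the bench, white housing 325 x 290, with an aluminium platform 250 (x) x 300 (y), top 95 above the bench. Fixed. Origin: on the bench under the platform's middle; towards its -x side lies the lower, slightly sloped control panel. The platform carries six fittings, two rows (x = -56, 56) by three columns (y = -97, 0, 97), in any order.
- holder_1: Large thick-walled round aluminium holder fixed on the shaker platform, 66 outside diameter, 42 high. One of the two has a bore 46.4 diameter, 36 deep, the other 54.4 diameter, 24 deep. Just one cup goes in until its flange lies on the rim (2.4 play on diameter); the others stay 10 or more too high. Origin: centre of its mouth at rim level, z up. Place on the platform varies.
- holder_2: Large thick-walled round aluminium holder fixed on the shaker platform, 66 outside diameter, 42 high. One of the two has a bore 46.4 diameter, 36 deep, the other 54.4 diameter, 24 deep. Just one cup goes in until its flange lies on the rim (2.4 play on diameter); the others stay 10 or more too high. Origin: centre of its mouth at rim level, z up. Place on the platform varies.
- nest_round_1: Low steel nest fixed on the shaker platform, 34 high, floor 4 above its underside, round, bore 60 diameter. Origin: centre of its underside (95 above the bench), z up. Its place on the platform and yaw vary.
- nest_round_2: Low steel nest fixed on the shaker platform, 34 high, floor 4 above its underside, round, bore 60 diameter. Origin: centre of its underside (95 above the bench), z up. Its place on the platform and yaw vary.
- nest_square: Low steel nest fixed on the shaker platform, 34 high, floor 4 above its underside, square, inside 52 x 52. Origin: centre of its underside (95 above the bench), z up, x and y along its sides. Its place on the platform and yaw vary.
- nest_oblong: Low steel nest fixed on the shaker platform, 34 high, floor 4 above its underside, rectangular, inside 38 (x) x 64 (y). Origin: centre of its underside (95 above the bench), z up, x across and y along it. Its place on the platform and yaw vary.
- tray: Shallow stainless steel tray on the bench to the robot's left, 320 (x) x 125 (y), rim 14 high, floor 3 above the bench. Fixed. Origin: centre of its underside, x along its length. At the start the cups stand in it at about x = -100, 0 and 100, in any order.
- cup_1: Grey plastic reducing cup, 90 g, one of three alike from above: a solid round foot (44 to 52 diameter, 22 to 34 long, edge chamfered 2), above it a flange 66 diameter, 6 thick, and on that a collar to hold it by, 44 outside diameter, 36 high, its bore 36 diameter and 36 deep. Origin: on the axis at the flange's underside, z up; it meets the holder's origin when home. Unmarked: trying shows which holder it fits, if any.
- cup_2: Grey plastic reducing cup, 90 g, one of three alike from above: a solid round foot (44 to 52 diameter, 22 to 34 long, edge chamfered 2), above it a flange 66 diameter, 6 thick, and on that a collar to hold it by, 44 outside diameter, 36 high, its bore 36 diameter and 36 deep. Origin: on the axis at the flange's underside, z up; it meets the holder's origin when home. Unmarked: trying shows which holder it fits, if any.
- cup_3: Grey plastic reducing cup, 90 g, one of three alike from above: a solid round foot (44 to 52 diameter, 22 to 34 long, edge chamfered 2), above it a flange 66 diameter, 6 thick, and on that a collar to hold it by, 44 outside diameter, 36 high, its bore 36 diameter and 36 deep. Origin: on the axis at the flange's underside, z up; it meets the holder's origin when home. Unmarked: trying shows which holder it fits, if any.
- vial_1: Small amber glass vial, 32 diameter (straight from 0 to 64 above its foot), 90 tall over its narrower white cap, about 60 g. Starts upright on the bench. Origin: centre of its foot, z up. In a cup's bore its foot stands 6 above the cup's origin. May be absent.
- vial_2: Small amber glass vial, 32 diameter (straight from 0 to 64 above its foot), 90 tall over its narrower white cap, about 60 g. Starts upright on the bench. Origin: centre of its foot, z up. In a cup's bore its foot stands 6 above the cup's origin. May be absent.
- bottle_round_1: White plastic bottle of round section, 56 diameter, 90 tall over its grey screw cap, about 150 g; straight-sided from 0 to 62 above its foot, to be held there. Starts upright on the bench, at any yaw. Origin: centre of its foot, z up. May be absent.
- bottle_round_2: White plastic bottle of round section, 56 diameter, 90 tall over its grey screw cap, about 150 g; straight-sided from 0 to 62 above its foot, to be held there. Starts upright on the bench, at any yaw. Origin: centre of its foot, z up. May be absent.
- bottle_square: White plastic bottle of square section, 48 x 48, 90 tall over its grey screw cap, about 150 g; straight-sided from 0 to 62 above its foot, to be held there. Starts upright on the bench, at any yaw. Origin: centre of its foot, z up, x and y along its sides. May be absent.
- bottle_oblong: White plastic bottle of oblong section, 34 (x) x 60 (y), 90 tall over its grey screw cap, about 150 g; straight-sided from 0 to 62 above its foot, to be held there. Starts upright on the bench, at any yaw. Origin: centre of its foot, z up, x across and y along the section. May be absent.
- start_button (a joint): Travel of the start button, the shaker's only push-button: 0 at rest, 0.006 m fully pressed, against a spring (5 N at full travel); it comes back by itself.
- start_button_top (a point): Centre of the top of the start button, white, 24 diameter, in a black collar, in the middle of the shaker's control panel, about 98 above the bench. Its z axis points out of the button, leaning 9 degrees from vertical towards the shaker's -x, so it can be pressed straight down with closed fingers.
- beaker: Glass beaker 68 wide, 85 tall, on the bench. Not part of the job: to be left alone.
- flask: Glass conical flask 72 wide, 115 tall, on the bench. Not part of the job: to be left alone.
- tip_box: Box of pipette tips, blue with a clear lid, 120 x 84 x 81, on the bench. Not part of the job: to be left alone.
- tape_roll: Roll of paper tape, 90 wide, 24 high, lying on the bench. Not part of the job: to be left alone.
- screwdriver: Screwdriver, 190 long, lying on the bench. Not part of the job: to be left alone.
Not all that is in view belongs to the job. What is shaped like the vial_1 but purple is not meant.

How it is judged:
On the way, in this order (a step that is already met when the one before it is completed fails the run):
1. the fitting cups are home in both holders, each vial stands in one of them, the third cup stands in the tray and every bottle stands in a nest of its own shape (((distance between cup_1 and holder_1 below 0.004 m and angle between cup_1's own z axis and vertical below 0.06 rad) or (distance between cup_2 and holder_1 below 0.004 m and angle between cup_2's own z axis and vertical below 0.06 rad) or (distance between cup_3 and holder_1 below 0.004 m and angle between cup_3's own z axis and vertical below 0.06 rad)) and ((distance between cup_1 and holder_2 below 0.004 m and angle between cup_1's own z axis and vertical below 0.06 rad) or (distance between cup_2 and holder_2 below 0.004 m and angle between cup_2's own z axis and vertical below 0.06 rad) or (distance between cup_3 and holder_2 below 0.004 m and angle between cup_3's own z axis and vertical below 0.06 rad)) and ((distance between cup_1 and holder_1 below 0.004 m and angle between cup_1's own z axis and vertical below 0.06 rad) or (distance between cup_1 and holder_2 below 0.004 m and angle between cup_1's own z axis and vertical below 0.06 rad) or (x of cup_1 in the frame of tray between -0.15 and 0.15 m and y of cup_1 in the frame of tray between -0.055 and 0.055 m and z of cup_1 in the frame of tray below 0.041 m and angle between cup_1's own z axis and vertical below 0.08 rad)) and ((distance between cup_2 and holder_1 below 0.004 m and angle between cup_2's own z axis and vertical below 0.06 rad) or (distance between cup_2 and holder_2 below 0.004 m and angle between cup_2's own z axis and vertical below 0.06 rad) or (x of cup_2 in the frame of tray between -0.15 and 0.15 m and y of cup_2 in the frame of tray between -0.055 and 0.055 m and z of cup_2 in the frame of tray below 0.041 m and angle between cup_2's own z axis and vertical below 0.08 rad)) and ((distance between cup_3 and holder_1 below 0.004 m and angle between cup_3's own z axis and vertical below 0.06 rad) or (distance between cup_3 and holder_2 below 0.004 m and angle between cup_3's own z axis and vertical below 0.06 rad) or (x of cup_3 in the frame of tray between -0.15 and 0.15 m and y of cup_3 in the frame of tray between -0.055 and 0.055 m and z of cup_3 in the frame of tray below 0.041 m and angle between cup_3's own z axis and vertical below 0.08 rad)) and ((horizontal distance between vial_1 and holder_1 below 0.006 m and z of vial_1 in the frame of holder_1 between 0.002 and 0.01 m and angle between vial_1's own z axis and vertical below 0.08 rad) or (horizontal distance between vial_1 and holder_2 below 0.006 m and z of vial_1 in the frame of holder_2 between 0.002 and 0.01 m and angle between vial_1's own z axis and vertical below 0.08 rad)) and ((horizontal distance between vial_2 and holder_1 below 0.006 m and z of vial_2 in the frame of holder_1 between 0.002 and 0.01 m and angle between vial_2's own z axis and vertical below 0.08 rad) or (horizontal distance between vial_2 and holder_2 below 0.006 m and z of vial_2 in the frame of holder_2 between 0.002 and 0.01 m and angle between vial_2's own z axis and vertical below 0.08 rad)) and ((horizontal distance between bottle_round_1 and nest_round_1 below 0.006 m and z of bottle_round_1 in the frame of nest_round_1 between 0.001 and 0.007 m and angle between bottle_round_1's own z axis and vertical below 0.08 rad) or (horizontal distance between bottle_round_1 and nest_round_2 below 0.006 m and z of bottle_round_1 in the frame of nest_round_2 between 0.001 and 0.007 m and angle between bottle_round_1's own z axis and vertical below 0.08 rad)) and ((horizontal distance between bottle_round_2 and nest_round_1 below 0.006 m and z of bottle_round_2 in the frame of nest_round_1 between 0.001 and 0.007 m and angle between bottle_round_2's own z axis and vertical below 0.08 rad) or (horizontal distance between bottle_round_2 and nest_round_2 below 0.006 m and z of bottle_round_2 in the frame of nest_round_2 between 0.001 and 0.007 m and angle between bottle_round_2's own z axis and vertical below 0.08 rad)) and horizontal distance between bottle_square and nest_square below 0.006 m and z of bottle_square in the frame of nest_square between 0.001 and 0.007 m and angle between each of bottle_square, bottle_oblong's own z axis and vertical below 0.08 rad and horizontal distance between bottle_oblong and nest_oblong below 0.006 m and z of bottle_oblong in the frame of nest_oblong between 0.001 and 0.007 m), for 0.2 s.
2. then the start button is pressed (value of joint start_button above 0.0045 m), for 0.05 s.
At the end, for the whole second after the job is handed in: Fitting cup home in each holder (origins within 4 mm), vials in them (6 mm of axis, foot 2-10 mm over the rim), third cup standing in the tray, each bottle on the floor (3 mm) of a nest of its shape, 6 mm of centre; all upright (0.06-0.08 rad), at rest; button let go after a 4.5 mm press (all of step 1 and value of joint start_button below 0.002 m and linear speed of each of vial_1, vial_2, bottle_round_1, bottle_round_2, bottle_square, bottle_oblong, cup_1, cup_2, cup_3 below 0.03 m/s); the robot touches nothing.
It fails at once if a thing that is not part of the job is moved more than 6 cm, or the beaker, flask or tip box is tipped over (distance of any of beaker, flask, tip_box, tape_roll, screwdriver from where it was at the start of the episode above 0.06 m or angle between any of beaker, flask, tip_box's own z axis and vertical above 0.6 rad).
Of vial_1, vial_2 only 1 to 2 are there at a start; the rules pass over those that are not, and their reading is None.
Of bottle_round_1, bottle_round_2, bottle_square, bottle_oblong only 3 to 4 are there at a start; the rules pass over those that are not, and their reading is None.
At some moment in a run one of bottle_round_1, bottle_round_2, bottle_square, bottle_oblong may be knocked a few centimetres aside while the robot is not near it.
It also fails if it takes over 208 s, if anything falls off the work surface, if the arm or the gripper's body presses on something with over 40 N, if the wrist force passes 120 N, or if a joint passes its speed limit or range.

## Working session

There is one attempt and no reset: what is moved stays moved. The work goes in short steps, each a Python script; the robot and the scene stay as the last script left them, time stands still between calls to the robot, and variables do not carry over. Pictures are saved under pics/ and viewed, at most 14 in all, crops included, and the job is handed in when it is done.

```bash
ls; mkdir -p pics; python3 - <<'E'
from bench import *
import cv2,numpy as np
for n in("scene","top"):
    d=get_image(n); cv2.imwrite(f"pics/{n}0.png",d["frame"]); print(n,d["camera_matrix"].tolist(),d["k1"],np.round(d["view"],3).tolist(),d["depth"].max())
print(state())
E
```

```text
pics
scene [[490.3365454131741, 0.0, 319.7133095457943], [0.0, 490.3365454131741, 198.9292801218357], [0.0, 0.0, 1.0]] 0.031979922209776204 [[0.66, 0.751, 0.024, -0.377], [-0.453, 0.371, 0.81, 0.167], [0.6, -0.546, 0.585, -1.659], [0.0, 0.0, 0.0, 1.0]] 3.8271062
top [[486.0919120093116, 0.0, 321.62712690847314], [0.0, 486.0919120093116, 203.85604224038403], [0.0, 0.0, 1.0]] -0.03822017257776859 [[-0.004, -1.0, -0.005, -0.005], [0.996, -0.004, 0.084, -0.568], [-0.084, -0.004, 0.996, -1.4], [0.0, 0.0, 0.0, 1.0]] 2.3173168
{'time': 0.1, 'joint_pos': array([ 1.12930787e+00,  9.17925914e-02,  1.23173047e+00, -1.13756380e-05,
        1.81977750e+00, -5.66892643e-02]), 'dq': array([ 0.00041755, -0.00376267, -0.00173123,  0.00045261, -0.00067224,
       -0.00131107]), 'joint_torque': array([ 1.19936696e-03, -4.47857130e+01, -4.07570422e+01,  6.99060224e-02,
        2.84140126e-02, -1.01174510e-04]), 'ee_pos': array([0.22512236, 0.55591172, 0.22963429]), 'ee_rot': array([-2.05173489e-04,  1.91216066e-01,  9.81547598e-01, -8.28955329e-04]), 'ft_force': array([ 0.40429637, -0.4383366 , -0.00319201]), 'moment': array([0.04000695, 0.04040426, 0.02636798]), 'finger_force': 0.0, 'finger_gap': 0.08805615607482171}
```

View pics/scene0.png

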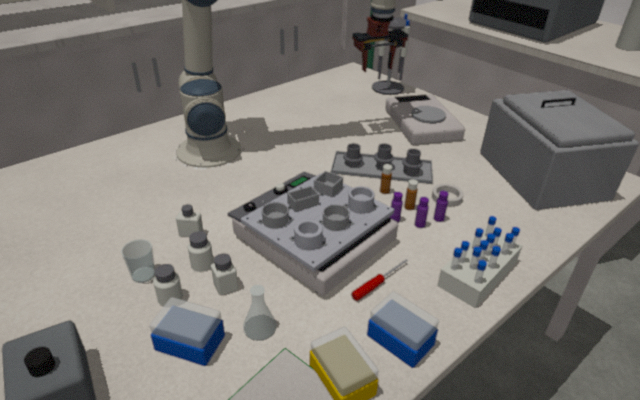

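View pics/top0.png

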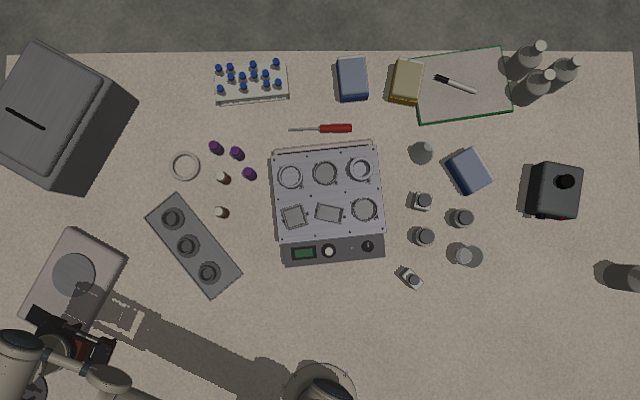

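The top view shows the tray's cups near (171,218), (187,245) and (208,272), and amber vials near (223,177) and (221,212). The platform is around (328,190), with four bottles near (422,200), (460,218), (423,237) and (411,278). I'll enlarge both areas.

```bash
python3 - <<'E'
import cv2
t=cv2.imread("pics/top0.png")
cv2.imwrite("pics/a.png",cv2.resize(t[140:290,270:480],None,fx=3.8,fy=3.8,interpolation=cv2.INTER_CUBIC))
cv2.imwrite("pics/b.png",cv2.resize(t[165:305,140:270],None,fx=4,fy=4,interpolation=cv2.INTER_CUBIC))
E
```

```text
(no output)
```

View pics/a.png

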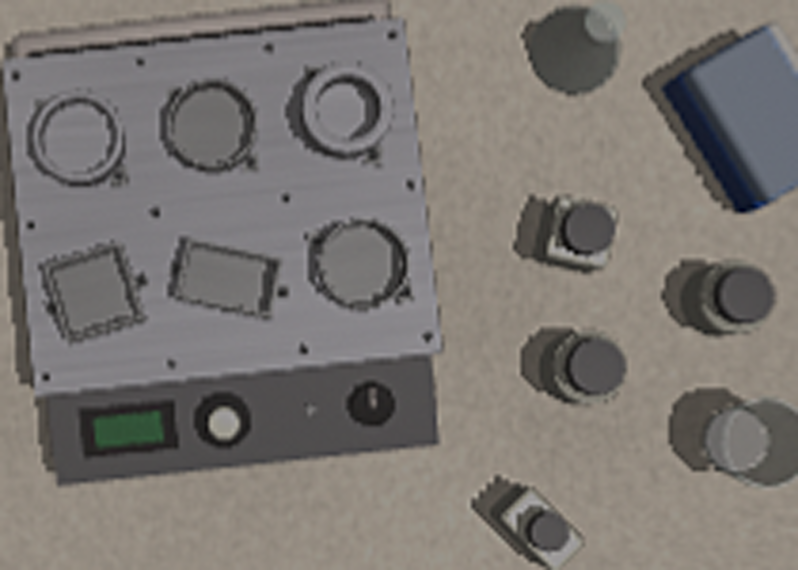

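View pics/b.png

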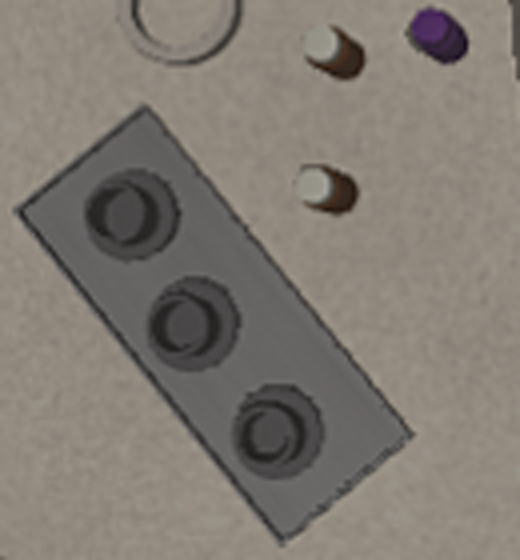

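Crop a reads as follows. Holders are at (76,137), thin wall so the big bore, and at (345,110), thick wall so the small bore. Round nests are at (208,125) and (357,263), the square nest at (92,292), the oblong nest at (224,275) and the button at (221,424). Bottles: square (583,230), round (742,293) and (592,365), oblong (545,525). Crop b has the cups at (127,212), (187,323) and (270,433), and the vials at (320,45) and (315,187). Next I measure these with depth.

```bash
cat > h.py <<'E'
from bench import *
import cv2,numpy as np
def cloud(name="top"):
    d=get_image(name);K=np.array(d["camera_matrix"]);V=np.array(d["view"]);D=d["depth"]
    v,u=np.mgrid[0:400,0:640].astype(float)
    x=(u-K[0,2])/K[0,0];y=(v-K[1,2])/K[1,1]
    a,b=x.copy(),y.copy()
    for _ in range(8):
        s=1+d["k1"]*(a*a+b*b);a,b=x/s,y/s
    P=np.stack([a*D,-b*D,-D],-1)
    W=(P-V[:3,3])@V[:3,:3]
    W[D==0]=np.nan
    return W,d
def region(W,u,v,zlo,zhi,r=.05):
    """points near the point under pixel u,v, in a height band, connected region only by radius"""
    c=W[int(v),int(u)]
    m=(np.hypot(W[...,0]-c[0],W[...,1]-c[1])<r)&(W[...,2]>zlo)&(W[...,2]<zhi)
    return W[m]
def circ(p):
    A=np.c_[2*p[:,:2],np.ones(len(p))];s=np.linalg.lstsq(A,(p[:,:2]**2).sum(1),rcond=None)[0]
    return s[:2],np.sqrt(s[2]+s[:2]@s[:2])
A=lambda x,y:(270+x/3.8,140+y/3.8)
B=lambda x,y:(140+x/4,165+y/4)
E
python3 - <<'E'
from h import *
np.set_printoptions(precision=4,suppress=True)
W,d=cloud()
np.save("W0.npy",W)
print("bench z",np.nanmedian(W[300:390,420:600,2]))
items=dict(holdL=(A(76,137),.128,.146,.04),holdR=(A(345,110),.128,.146,.04),nr1=(A(208,125),.120,.138,.042),nr2=(A(357,263),.12,.138,.042),nsq=(A(92,292),.12,.138,.046),nob=(A(224,275),.12,.138,.047),
 btn=(A(221,424),.092,.106,.02),bsq=(A(583,230),.08,.1,.03),br1=(A(742,293),.08,.1,.03),br2=(A(592,365),.08,.1,.03),bob=(A(545,530),.08,.1,.03),
 cup1=(B(127,212),.055,.09,.035),cup2=(B(187,323),.055,.09,.035),cup3=(B(270,433),.055,.09,.035),v1=(B(320,45),.08,.1,.03),v2=(B(315,187),.08,.1,.03))
for k,((u,v),lo,hi,r) in items.items():
    p=region(W,u,v,lo,hi,r)
    if len(p)<4: print(k,"few",W[int(v),int(u)]);continue
    c,R=cv2.minEnclosingCircle((p[:,:2]*1000).astype(np.float32))
    rect=cv2.minAreaRect((p[:,:2]*1000).astype(np.float32))
    cc,cr=circ(p)
    print(k,len(p),"seed",W[int(v),int(u)],"mean",p[:,:2].mean(0),"med z",np.median(p[:,2]),"z5-95",np.percentile(p[:,2],[5,95]),"enc",np.array(c)/1000,R,"circ",cc,cr,"rect",np.round(rect[0],1),np.round(rect[1],1),round(rect[2],1))
E
```

```text
bench z -0.0012225533017769438
holdL 159 seed [0.6375 0.0797 0.1138] mean [0.6357 0.0776] med z 0.1360211108518871 z5-95 [0.1305 0.1404] enc [0.637  0.0782] 32.884483337402344 circ [0.6367 0.078 ] 0.029891935233774623 rect [636.2  78.2] [63.1 65. ] 4.5
holdR 246 seed [ 0.661  -0.1146  0.1006] mean [ 0.6565 -0.1144] med z 0.1359939617524598 z5-95 [0.1313 0.1407] enc [ 0.6566 -0.1146] 32.953792572021484 circ [ 0.6565 -0.1143] 0.028393842998050707 rect [ 656.5 -114.7] [64.7 64.3] 26.6
nr1 85 seed [ 0.6509 -0.0142  0.0959] mean [ 0.6482 -0.0175] med z 0.1280740101244832 z5-95 [0.1221 0.1325] enc [ 0.6468 -0.0178] 32.483604431152344 circ [ 0.6466 -0.0181] 0.031062600649379195 rect [647.1 -18.2] [62.8 63.8] 89.8
nr2 79 seed [ 0.5465 -0.1219  0.0977] mean [ 0.5461 -0.1267] med z 0.12783503793968565 z5-95 [0.1219 0.1325] enc [ 0.5455 -0.1259] 32.42548370361328 circ [ 0.5455 -0.1258] 0.03107032468005588 rect [ 545.1 -125.7] [61.4 64. ] 44.2
nsq 107 seed [0.5279 0.0696 0.097 ] mean [0.5261 0.0675] med z 0.1287325149610291 z5-95 [0.1219 0.1329] enc [0.526  0.0662] 39.25798034667969 circ [0.5256
[... 1850 characters left out ...]
870212 rect [445.7 378.5] [39.7 43.6] 0.7
cup3 89 seed [0.3676 0.3257 0.0298] mean [0.3676 0.3192] med z 0.06615036784294254 z5-95 [0.0565 0.0699] enc [0.3679 0.3202] 21.72218132019043 circ [0.3682 0.3194] 0.019189018263744057 rect [368.1 319.7] [40.4 41.7] 68.6
v1 71 seed [0.6414 0.2778 0.0936] mean [0.6447 0.2797] med z 0.08990173785882741 z5-95 [0.0847 0.0937] enc [0.6451 0.2801] 13.052022933959961 circ [0.6448 0.2799] 0.00944062523929996 rect [644.8 280.2] [24.8 23.6] 86.3
v2 70 seed [0.5432 0.2829 0.0895] mean [0.5439 0.2836] med z 0.09034520292843795 z5-95 [0.0853 0.096 ] enc [0.5443 0.2843] 12.965588569641113 circ [0.544  0.2838] 0.00934538285858617 rect [544.6 284.2] [24.6 23.6] 63.1
```

Everything is measured and consistent: holder radius 33 mm, rims at 0.136, caps at 0.089. Cup 3 is the short one (collar top about 0.067), so it belongs to the shallow, wide holder. Next I fit the platform frame and the bottle yaws, then start on the bottles.

```bash
cat >> h.py <<'E'
# platform frame fit from the measured fittings
_L=np.array([[56,97],[56,0],[56,-97],[-56,97],[-56,0],[-56,-97]])/1000
_M=np.array([[.6363,.0780],[.6468,-.0180],[.6565,-.1145],[.5259,.0667],[.5360,-.0295],[.5455,-.1258]])
def _fit():
    a,b=_L-_L.mean(0),_M-_M.mean(0)
    t=np.arctan2((a[:,0]*b[:,1]-a[:,1]*b[:,0]).sum(),(a*b).sum())
    R=np.array([[np.cos(t),-np.sin(t)],[np.sin(t),np.cos(t)]])
    return t,R,_M.mean(0)-R@_L.mean(0)
TH,_R,_T=_fit()
F=dict(zip(["holdL","nr1","holdR","nsq","nob","nr2"],_L@_R.T+_T))
def quat(th):
    """tool down, fingers closing along world angle th (mod pi); choose the turn with the smaller last joint"""
    best=None;p=state()["ee_pos"]
    return [np.array([0,np.cos((t+np.pi/2)/2),np.sin((t+np.pi/2)/2),0]) for t in (th,th+np.pi)]
def goto(x,y,z,th):
    c=[(abs(j[5]),q) for q in quat(th) if (j:=inverse_kinematics(np.array([x,y,z]),q)) is not None]
    if not c: raise RuntimeError(f"unreachable {x,y,z}")
    move_to(np.array([x,y,z]),min(c,key=lambda k:k[0])[1])
def fz(): return float(state()["ft_force"][2])
def pick(x,y,z,th,hover=.26):
    gripper_open(); goto(x,y,max(hover,z+.10),th)
    move_l(np.array([x,y,z]),.2); close()
    s=state(); print("pick gap %.4f t %.1f"%(s["finger_gap"],s["time"]))
    move_l(np.array([x,y,hover]),.25)
    return s["finger_gap"]
def descend(x,y,z0,z1,step=.004,lim=8):
    """go down from z0 to z1 in steps; stops at an upward force over lim. Returns (reached z command, force)"""
    f0=fz(); z=z0
    while z>z1+1e-5:
        z=max(z-step,z1); move_l(np.array([x,y,z]),.08)
        f=fz()-f0
        if f>lim: return z,f
    return z,fz()-f0
def insert(x,y,th,zrim,zend,hover=.26,deep=.009,lim=8,
           offs=((0,0),(2,0),(-2,0),(0,2),(0,-2),(2,2),(-2,2),(2,-2),(-2,-2))):
    """held thing's foot reaches the rim at TCP height zrim, home at zend"""
    goto(x,y,hover,th); move_l(np.array([x,y,zrim+.004]),.25)
    for dx,dy in np.array(offs)/1000:
        move_l(np.array([x+dx,y+dy,zrim+.004]),.08); hold(.1)
        z,f=descend(x+dx,y+dy,zrim+.004,max(zrim-deep,zend),lim=lim)
        print("try",dx,dy,"z %.4f f %.1f"%(z,f))
        if f<=lim: break
        move_l(np.array([x+dx,y+dy,zrim+.004]),.08)
    else: return False
    z,f=descend(x+dx,y+dy,z,zend,.006,lim=15)
    print("down z %.4f (end %.4f) f %.1f ee %.4f t %.1f"%(z,zend,f,state()["ee_pos"][2],state()["time"]))
    return z<zend+.003
def release(up=.26):
    gripper_open(); p=state()["ee_pos"]; move_l(np.array([p[0],p[1],up]),.3)
def rectof(W,x,y,zlo=.03,zhi=.1,r=.055):
    m=(np.hypot(W[...,0]-x,W[...,1]-y)<r)&(W[...,2]>zlo)&(W[...,2]<zhi)
    return cv2.minAreaRect((W[m][:,:2]*1000).astype(np.float32))
E
python3 - <<'E'
from h import *
np.set_printoptions(precision=4,suppress=True)
W=np.load("W0.npy")
print(TH,F,(np.array(list(F.values()))-_M if 0 else ''))
import h; print((np.array(list(F.values()))-h._M)*1000)
for n,x,y in(("sq",.573,-.295),("ob",.3512,-.2617)):
    for lo in(.02,.035,.05): print(n,rectof(W,x,y,lo))
for u,v in((215,147),(236,153),(249,173),(184,165),(420,153)): print(W[v,u])
E
```

```text
0.10277132838041524 {'holdL': array([0.6369, 0.0784]), 'nr1': array([ 0.6469, -0.0181]), 'holdR': array([ 0.6568, -0.1146]), 'nsq': array([0.5255, 0.0669]), 'nob': array([ 0.5355, -0.0296]), 'nr2': array([ 0.5454, -0.1261])} 
[[ 0.6199  0.3833]
 [ 0.0712 -0.1049]
 [ 0.3225 -0.0931]
 [-0.3891  0.1931]
 [-0.5379 -0.0951]
 [-0.0866 -0.2833]]
sq ((573.4669189453125, -295.823974609375), (50.04159927368164, 48.46366500854492), 76.0784683227539)
sq ((573.4732055664062, -295.8369140625), (50.03602600097656, 48.458709716796875), 76.03279876708984)
sq ((573.548828125, -295.7613830566406), (50.08125305175781, 48.31450271606445), 76.41104888916016)
ob ((351.3612365722656, -261.842041015625), (60.97946548461914, 34.38119888305664), 42.91014099121094)
ob ((351.1755676269531, -261.8806457519531), (60.69692611694336, 34.296241760253906), 42.081993103027344)
ob ((351.1134948730469, -261.948974609375), (60.509796142578125, 34.304298400878906), 42.157623291015625)
[0.7252 0.2945 0.0882]
[0.7072 0.2342 0.09  ]
[0.6505 0.1973 0.0866]
[0.6887 0.4073 0.0008]
[ 0.7111 -0.2919  0.0569]
```

```bash
python3 - <<'E'
from h import *
r=np.radians
W,d=cloud()
(cx,cy),(w,h),a=rectof(W,.3512,-.2617,.035); print(cx,cy,w,h,a)
a=a if w>h else a+90
pick(cx/1e3,cy/1e3,.042,r(a+90))
ok=insert(*F["nob"],r(-12),.171,.1415)
print(ok)
if ok: release()
W,d=cloud(); cv2.imwrite("pics/t1.png",cv2.resize(d["frame"][140:290,270:480],None,fx=3,fy=3)); print(state()["time"])
for x,y in((.573,-.2955),(.5235,-.411),(.4715,-.2995)): print(rectof(W,x,y,.035))
E
```

```text
351.40216064453125 -262.01910400390625 60.89663314819336 34.66172790527344 43.43537902832031
pick gap 0.0340 t 5.4
try 0.0 0.0 z 0.1620 f 0.6
down z 0.1415 (end 0.1415) f 1.1 ee 0.1414 t 10.4
True
12.0
((573.02783203125, -295.9193115234375), (49.70936965942383, 48.61811828613281), 75.3924789428711)
((523.0294799804688, -408.4983215332031), (54.41996765136719, 49.41790008544922), 13.25117015838623)
((471.7811279296875, -299.5544738769531), (55.45496368408203, 51.74679183959961), 88.7026138305664)
```

View pics/t1.png

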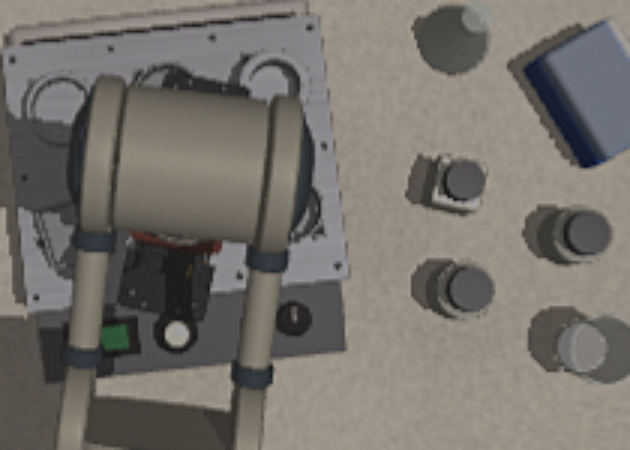

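The oblong bottle is seated and the other three are undisturbed. Next come the square and round bottles.

```bash
python3 - <<'E'
from h import *
r=np.radians
def cap(W,x,y):
    m=(np.hypot(W[...,0]-x,W[...,1]-y)<.07)&(W[...,2]>.08)&(W[...,2]<.1)
    c=np.array([np.nanmedian(W[m][:,0]),np.nanmedian(W[m][:,1])])
    m=m&(np.hypot(W[...,0]-c[0],W[...,1]-c[1])<.026)
    p=W[m][:,:2]; print("cap",m.sum(),p.mean(0)); return p.mean(0)
W,d=cloud()
c=cap(W,.573,-.2955); (cx,cy),s,a=rectof(W,*c,.035,r=.045); print(cx,cy,s,a)
pick(cx/1e3,cy/1e3,.042,r(a-90))
ok=insert(*F["nsq"],r(17.2),.171,.1415)
assert ok
release()
for g,nest in(((.4715,-.2995),"nr2"),((.5235,-.411),"nr1")):
    W,d=cloud(); c=cap(W,*g)
    gp=pick(*c,.042,r(90)); assert gp>.05
    assert insert(*F[nest],TH,.171,.1415)
    release()
print(state()["time"])
E
```

```text
cap 150 [ 0.5731392  -0.29489575]
572.989990234375 -295.2148742675781 (48.11127853393555, 47.9735107421875) 75.90150451660156
pick gap 0.0482 t 15.2
try 0.0 0.0 z 0.1620 f -0.2
down z 0.1415 (end 0.1415) f -0.4 ee 0.1413 t 20.5
cap 183 [ 0.47150211 -0.29863887]
pick gap 0.0557 t 25.3
try 0.0 0.0 z 0.1620 f 0.0
down z 0.1415 (end 0.1415) f 1.0 ee 0.1415 t 30.4
cap 180 [ 0.52359876 -0.41065629]
pick gap 0.0553 t 34.9
try 0.0 0.0 z 0.1620 f -1.1
down z 0.1415 (end 0.1415) f 0.9 ee 0.1415 t 40.2
41.4667
```

```bash
python3 - <<'E'
from h import *
pick(.3680,.3196,.043,np.radians(124))
ok=insert(*F["holdL"],TH,.177,.1552)
print(ok)
if ok: release()
E
```

```text
pick gap 0.0435 t 45.3
try 0.0 0.0 z 0.1680 f 2.5
down z 0.1552 (end 0.1552) f -0.1 ee 0.1550 t 50.2
True
```

```bash
python3 - <<'E'
from h import *
pick(.4459,.3788,.055,np.radians(124))
ok=insert(*F["holdR"],TH,.189,.1552)
print(ok,state()["time"])
if ok: release()
E
```

```text
pick gap 0.0435 t 55.0
try 0.0 0.0 z 0.1800 f 2.7
down z 0.1552 (end 0.1552) f -1.1 ee 0.1548 t 61.0
True 60.9583
```

Both cups went home on the first try. I check that with a picture before doing the vials.

```bash
python3 - <<'E'
from h import *
goto(.45,.33,.29,np.radians(90))
W,d=cloud(); f=d["frame"]; s,_=cloud("scene")[1],0
im=cv2.resize(f[140:290,200:400],None,fx=3,fy=3); im2=cv2.resize(s["frame"][140:290,220:420],None,fx=3,fy=3)
cv2.imwrite("pics/t2.png",im); cv2.imwrite("pics/s2.png",im2)
for k in F:
    m=(np.hypot(W[...,0]-F[k][0],W[...,1]-F[k][1])<.03)
    p=W[m]; h=p[:,2]
    t=np.percentile(h,95); q=p[h>t-.010]; print(k,"top %.4f"%np.median(q[:,2]),(q[:,:2].mean(0)-F[k])*1000)
for x,y in((.6448,.28),(.544,.2838)):
    m=(np.hypot(W[...,0]-x,W[...,1]-y)<.025)&(W[...,2]>.08); print(m.sum(),W[m][:,:2].mean(0))
E
```

```text
holdL top 0.1776 [0.80310713 1.8980195 ]
nr1 top 0.1886 [0.67640587 0.49495688]
holdR top 0.1778 [0.50636723 1.04642339]
nsq top 0.1886 [-0.46617293  1.2649376 ]
nob top 0.1880 [ 0.40268897 -0.06276468]
nr2 top 0.1886 [0.97812629 0.67339156]
71 [0.64462927 0.27964365]
71 [0.54384313 0.28363422]
```

View pics/t2.png

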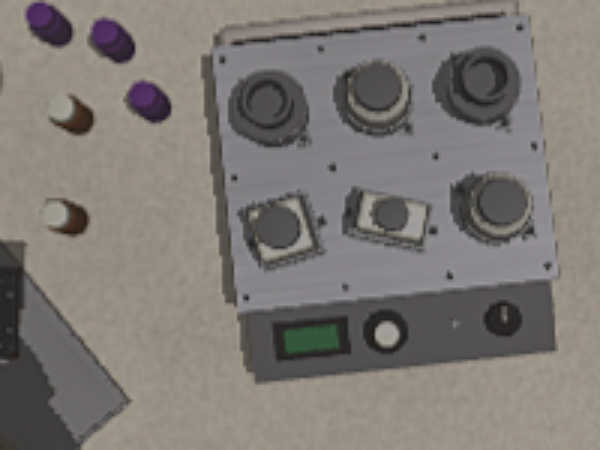

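View pics/s2.png

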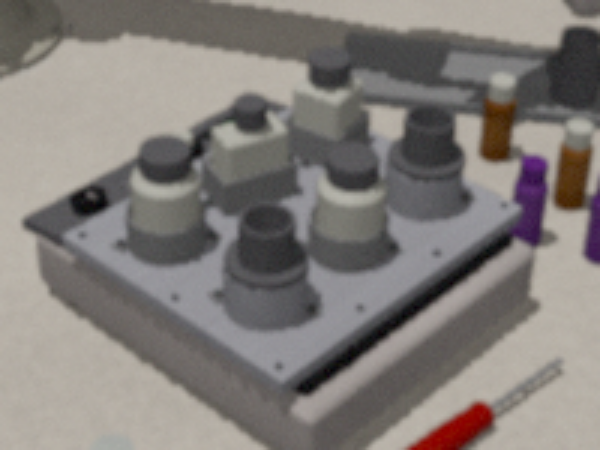

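Both flanges are down (collar tops 0.178), and all bottles are in their nests with caps at 0.188. Vials next, far holder first.

```bash
python3 - <<'E'
from h import *
r=np.radians
for (x,y),th,k in(((.6446,.2797),60,"holdR"),((.5438,.2837),90,"holdL")):
    g=pick(x,y,.047,r(th),hover=.30); assert g>.029
    ok=insert(*F[k],TH,.226,.1905,hover=.30); print(k,ok); assert ok
    release(.30)
print(state()["time"])
E
```

```text
pick gap 0.0311 t 67.5
try 0.0 0.0 z 0.2170 f 0.5
down z 0.1905 (end 0.1905) f -1.0 ee 0.1903 t 73.2
holdR True
pick gap 0.0316 t 78.8
try 0.0 0.0 z 0.2170 f -0.3
down z 0.1905 (end 0.1905) f 0.2 ee 0.1903 t 84.0
holdL True
85.5
```

```bash
python3 - <<'E'
from h import *
goto(.40,.33,.30,np.radians(90)); close()
W,d=cloud(); f=d["frame"]; cv2.imwrite("pics/t3.png",cv2.resize(f[120:290,150:400],None,fx=3,fy=3))
cv2.imwrite("pics/s3.png",cv2.resize(get_image("scene")["frame"][130:290,220:460],None,fx=3,fy=3))
m=np.zeros((400,640),bool); m[242:262,318:340]=True
m&=(f.min(-1)>110); print(m.sum(),np.nanmean(W[m],0),np.nanmedian(W[m][:,2]))
for k in F:
    q=W[(np.hypot(W[...,0]-F[k][0],W[...,1]-F[k][1])<.03)]; q=q[q[:,2]>np.percentile(q[:,2],90)-.01]
    print(k,"top %.4f"%np.median(q[:,2]),(q[:,:2].mean(0)-F[k])*1000)
E
```

```text
48 [ 0.4316918  -0.02563182  0.09814638] 0.09770333849364088
holdL top 0.2323 [0.11757681 2.01193369]
nr1 top 0.1880 [0.58647367 0.27283869]
holdR top 0.2318 [0.18840079 1.53340084]
nsq top 0.1888 [-0.51029304  1.16188528]
nob top 0.1886 [ 0.24229152 -0.02384001]
nr2 top 0.1887 [1.07801366 0.7107198 ]
```

View pics/t3.png

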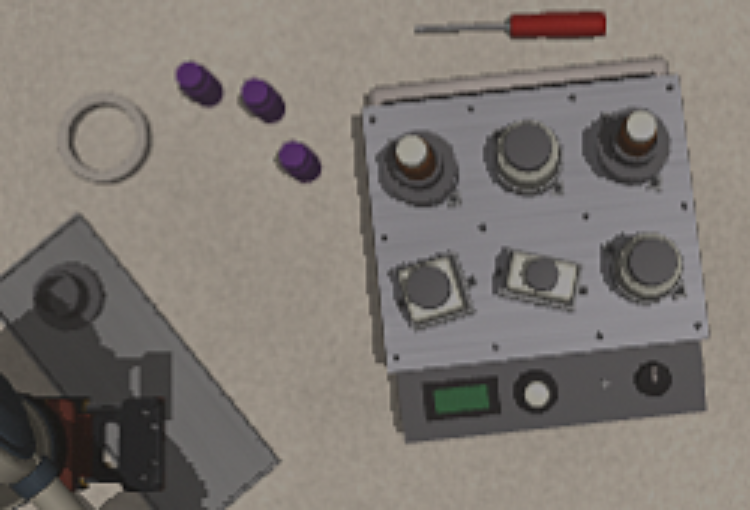

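View pics/s3.png

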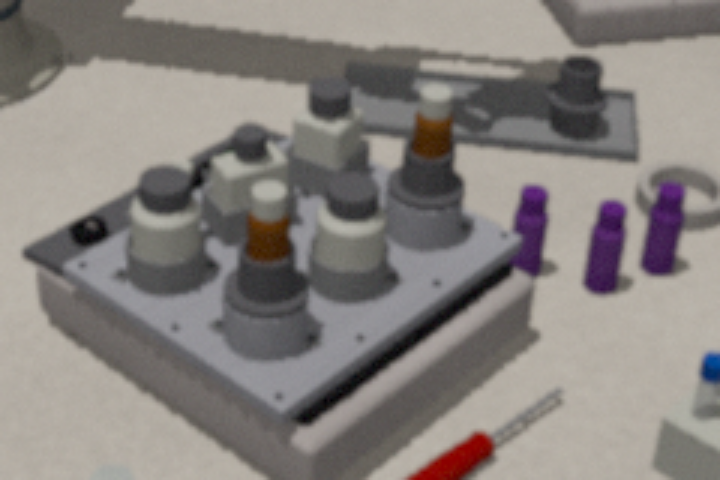

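All six fittings are correctly loaded: vial tops 0.232, bottle caps 0.188, and the third cup standing in the tray at (68,293) in t3. Now I press the button.

```bash
python3 - <<'E'
from h import *
x,y=.4317,-.0256
goto(x,y,.26,TH+np.pi/2); move_l(np.array([x,y,.112]),.2); hold(.2)
f0=fz(); z=.112
while z>.096:
    z-=.001; move_l(np.array([x,y,z]),.05); f=fz()-f0
    print("%.3f %.4f %.1f"%(z,state()["ee_pos"][2],f))
    if f>12: break
hold(.3); print(fz()-f0)
move_l(np.array([x,y,.26]),.2); goto(.40,.33,.30,np.radians(90)); hold(.5)
W,d=cloud()
for k in F:
    q=W[(np.hypot(W[...,0]-F[k][0],W[...,1]-F[k][1])<.03)]; q=q[q[:,2]>np.percentile(q[:,2],90)-.01]
    print(k,"top %.4f"%np.median(q[:,2]))
print(state()["time"])
E
```

```text
0.111 0.1111 0.3
0.110 0.1099 0.2
0.109 0.1089 -0.3
0.108 0.1081 1.7
0.107 0.1072 2.1
0.106 0.1062 3.4
0.105 0.1052 4.0
0.104 0.1042 4.1
0.103 0.1032 4.9
0.102 0.1022 5.8
0.101 0.1017 7.3
0.100 0.1015 10.8
0.099 0.1014 14.8
15.964165126034604
holdL top 0.2325
nr1 top 0.1883
holdR top 0.2326
nsq top 0.1887
nob top 0.1886
nr2 top 0.1880
98.3083
```

The button bottomed out: spring force to about 5 N, then a hard stop after about 6 mm of travel. Everything is still in place.

```bash
python3 -c "
from bench import *
print(job_done())"
```

```text
the job is handed in; nothing more can be done
None
```

The job is handed in: both cups are home with their vials, all four bottles are in nests of their own shape, the third cup is in the tray (not tried in a holder, since the other two went home first time), and the start button was pressed fully and let go at about 98 s.

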